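Fit a filter behind the dust extractor's safety-hooked door

TASK

The dust extractor's drop-down door stands ajar on its safety hook: reach down into the gap at the top of the door, press the sprung hook until the door is free, and let the door swing right down flat. Then lay the felt filter, felt side up, in the cradle on the door and press it down until it sits fully home under both snap clips. Leave the door down and do not disturb the carburettor or the roll of tape.

Things in the scene. Friction and masses are not known exactly. Their poses are not given: they have to be found in the camera images.
- extractor: bench dust extractor, fixed grey sheet-steel case 150 mm deep (x), 174 wide (y), 222 high. Origin: centre of its underside on the bench; +x points from its open front into the case. Front edge at x = -75 mm; the door's hinge line runs along y at x = -81, z = 16 mm. Spigot and switch stick out 30 mm at its sides. A fixed bench grinder 291 mm high stands near, towards the robot
- extractor_door (a joint): angle of the aluminium door (156 mm wide, 200 high, 8 thick), hinged at its bottom edge: 0 = shut, upright; 0.28 = ajar, hanging on the safety hook; 1.57 = fully down, flat in front of the case, inner side up, reaching to 281 mm in front of the case's origin. Damped: once free it sinks fully down by its own weight in 1.5 to 4 s
- safety_hook (a joint): angle of the sprung steel hook in the top of the case: 0 = at rest, holding the door by a steel staple; grows as its pad is pressed down; from 0.12 (pad 8 mm down) its barb is clear of the staple, 0.22 is its stop (pad 14 mm down). It springs back when let go: hold it down about half a second while the door starts to sink past the barb
- hook_pad (a point): centre of the top of the hook's black finger pad (26 mm along the extractor's x, 36 along y), 30 mm below the case's top, in the gap between the case's front edge and the ajar door. Free room: 19 mm either way along the extractor's x (to the case's edge, to the staple), 70 mm either way along y. Pressing takes 5 N at first, 8 N where the door is freed, 12 N at the stop
- cradle (a point): centre of the filter seat on the door's inner face; the filter's underside belongs here. Frame: x out of the inner face (up when the door is down; then this point is 20 mm above the bench, 196 mm in front of the extractor's origin), y along the hinge, z away from the hinge. Corner brackets 20 mm high, tops flared, leave 59 (y) x 83 mm (z) for its body, y sides open over the middle 51 mm
- clip_hinge_side (a joint): sprung plastic clip, 24 mm wide, at the cradle's hinge end: 0 = upright, grows as it bends outward (0.1 = nose 3 mm out). Its nose, sloped on top, overhangs the seated filter's flange by 3 mm: a filter pushed straight down bends it out and it snaps back over the flange. Top 38 mm above the seat
- clip_free_side (a joint): the same clip at the cradle's other end. A filter only laid in rests on both clips' slopes about 11 mm above its seat; pressing it home takes about 6 to 12 N in all, at the middle of its top
- felt_filter: rectangular felt air filter, 30 g: pale body 56 (x) by 80 (y) by 22 mm, then a flange with black felt top, 62 (x) by 86 (y) mm, from 22 to 28 mm height. Origin: centre of its underside, z up through the felt. It lies on the bench felt side up. In the cradle its long side (y) lies along the cradle's z, either way round
- carb: small metal carburettor, 67 x 50 x 40 mm, standing on the bench, to be left alone; origin at the centre of its underside
- tape_ring: roll of black insulating tape, 69 mm across, 19 mm high, lying on the bench, to be left alone; origin at the centre of its underside

How it is judged:
On the way:
1. the door is freed from its hook and has swung fully down (value of joint extractor_door above 1.5 rad), for 0.2 s.
At the end, for the whole second after the job is handed in: The door is fully down (over 1.5 rad), and the filter lies felt side up on its seat in the cradle (underside within 3 mm of the seat, within 6 mm of its centre, level within 0.06 rad), at rest, with both clips sprung back over its flange (within 0.05 rad of upright) (value of joint extractor_door above 1.5 rad and x of felt_filter in the frame of cradle between -0.003 and 0.003 m and horizontal distance between felt_filter and cradle below 0.006 m and angle between the z axis of felt_filter and the x axis of cradle, either way round below 0.06 rad and angle between felt_filter's own z axis and vertical below 0.2 rad and value of joint each of clip_hinge_side, clip_free_side below 0.05 rad and linear speed of felt_filter below 0.02 m/s); the robot touches nothing.
It fails at once if the carburettor is pushed more than 30 mm away (distance of carb from where it was at the start of the episode above 0.03 m).
It fails at once if the roll of tape is pushed more than 30 mm away (distance of tape_ring from where it was at the start of the episode above 0.03 m).
It also fails if it takes over 56 s, if anything falls off the work surface, if the arm or the gripper's body presses on something with over 40 N, if the wrist force passes 120 N, or if a joint passes its speed limit or range.

ROBOT

A 7-joint arm with a two-finger parallel gripper is mounted at the origin on a cart in front of the work surface, level with it; the furniture and walls round the work are solid. World frame = base frame: x ahead of the robot, y to its left, z up, the work surface at z = 0. Lengths are in m, angles in rad, forces in N, time in s.
With the tool pointing down it reaches from about 0.4 to 0.9 m from the base axis. Payload 5.5 kg.
Tool frame: the origin (TCP) lies at the very end of the fingers, on their centre line; the grasp point (between the pads) lies 19 mm behind it; z points along the fingers, y is the line along which they close (so a half turn about z gives the same grasp; the last joint's range is limited). The gripper opens to 92 mm and grips with 3 to 60 N. Pads are 19 mm wide; open, the fingers measure 130 mm over their backs; the gripper's body (75 mm by 190 mm) begins 47 mm behind the grasp point.
Start: joints at [1.522, 0.501, -0.427, 1.55, 0.221, 1.138, -0.21], TCP at [0.199, -0.619, 0.227] pointing down, gripper open.
Joint ranges: [-2.88, 2.88], [-0.31, 2.03], [-1.54, 1.56], [0.2, 2.42], [-1.41, 4.55], [0.19, 2.02], [-2.57, 2.57]. Speed limits (rad/s): [2.57, 2.57, 3.14, 3.14, 3.14, 3.14, 3.14].

INTERFACE

Orientations are given as a unit quaternion [x, y, z, w].
In Python, from workcell import ctrl, read_camera, calibration gives the robot as it stands.
- The arm moves only by the tool step_hand, called after "Emit:" as name(argument=value, ...), one argument or row to a line, values as JSON. Schema: {"type":"object","properties":{"plan":{"type":"array","items":{"type":"array","items":{"type":"array","items":{"type":"number"},"minItems":7,"maxItems":7},"minItems":1,"maxItems":8},"minItems":1,"maxItems":1},"only":{"type":"string"},"quiet":{"type":"boolean"},"lines":{"type":"string"}},"required":["plan"],"additionalProperties":false}. plan is a list that holds a single list of rows (three levels of brackets), with 1 to 8 rows, each of 7 numbers: the finger opening in m, then dx, dy, dz in m, then a rotation vector rx, ry, rz in rad; each row is the pose to reach, as a shift and turn from the pose commanded when the call began, along the tool's axes at that moment; what a row does not reach only later rows make up. A row lasts 1/10 s, in which the tool goes at most 0.05 m and 0.15 rad, less where a joint would pass 70% of its speed; a pose out of reach is approached as far as the arm can. The fingers move at their own pace and stop on an object; the grip force is fixed at half the most. Time passes only in rows, so rows that do not move let the fingers close. The tool returns the time, the measured TCP pose, the force, the opening and the grip force at its end. only (a regular expression) keeps the lines of the reply that match it, lines (a string "A,B") keeps lines A to B, and quiet returns only ok. Input that does not fit is refused with a message, and nothing moves.
- ctrl.sense(): the state, without advancing time (a new reading comes with each control period).
- read_camera(name): name is "scene" or "top" or "wrist"; returns (picture, depth): 384x512x3 uint8, blue, green, red; 384x512 float32, m along the optical axis (not along the pixel's ray), 0 where there is no reading.
- calibration(name): a dict with "mtx" (3x3 intrinsics, pixels), "distortion" ([k1, k2, p1, p2, k3] as OpenCV has them; the pictures are not rectified), "R" (3x3) and "t" (3): a world point X has camera coordinates R X + t. Camera axes: x right, y down, z forward; pixel columns grow to the right and rows downward; lengths in m; the calibration is good to about 2 mm. A picture is of the moment at which its call begins: read the wrist's pose just before it. calibration takes no time and is no camera call; for the wrist camera it gives the pose at the moment of the call.
- ctrl.job_done(): hands the job in; it is judged then, once.
The state is a dict: "clock": time; "joints": joint angles; "qvel": joint speeds; "effort": joint torques, N m; "eef_pos": TCP position; "eef_rot": TCP orientation; "ft_force": force on the tool from outside, world axes, zero at the start; "ft_torque": the same for the moment, N m; "finger_gap": finger opening in m; "grip_force": force on a finger pad.
Only numpy, scipy, OpenCV 4.12 (cv2) and the standard library are available. Lean on these libraries where they do the work, as an engineer would, in place of code of your own. Each camera call takes 0.05 s, during which the arm holds its last target. There are 200 camera calls.

## Working session

There is one attempt and no reset: what is moved stays moved. The work goes in short steps, Python scripts to look and compute and a tool call to move; the robot and the scene stay as the last step left them, time stands still between calls to the robot, and variables do not carry over. Pictures are saved under pics/ and viewed, at most 10 in all, crops included, and the job is handed in when it is done.

```bash
ls; mkdir -p pics; python3 - <<'E'
from workcell import ctrl, read_camera, calibration
import cv2,numpy as np
s=ctrl.sense();print(s['clock'],s['eef_pos'],s['eef_rot'],s['finger_gap'],s['ft_force'])
ims=[]
for n in("scene","top"):
    p,d=read_camera(n);cv2.imwrite(f"pics/{n}0.png",p);np.save(f"pics/{n}0.npy",d)
    c=calibration(n);print(n,np.round(c['mtx'],1).tolist(),np.round(c['distortion'],4),'pos',np.round(-np.array(c['R']).T@c['t'],3),np.round(c['R'],3).tolist())
    np.savez(f"pics/{n}cal.npz",**{k:np.array(v) for k,v in c.items()})
E
```

```text
pics
0.0 [ 0.19913714 -0.61801279  0.22566016] [ 9.87866038e-01  1.55305310e-01 -1.32919101e-04 -9.66597680e-04] 0.09157571484539445 [ 0.15392763 -0.29742357 -0.11723695]
scene [[431.3, 0.0, 249.1], [0.0, 431.3, 198.6], [0.0, 0.0, 1.0]] [-0.1404  0.      0.      0.      0.    ] pos [0.199 0.822 0.744] [[-0.877, -0.48, 0.02], [-0.306, 0.527, -0.793], [0.37, -0.701, -0.609]]
top [[382.7, 0.0, 256.9], [0.0, 382.7, 185.0], [0.0, 0.0, 1.0]] [-0.1205  0.      0.      0.      0.    ] pos [0.502 0.139 1.075] [[0.019, -1.0, -0.007], [-0.999, -0.019, -0.042], [0.042, 0.008, -0.999]]
```

View pics/scene0.png

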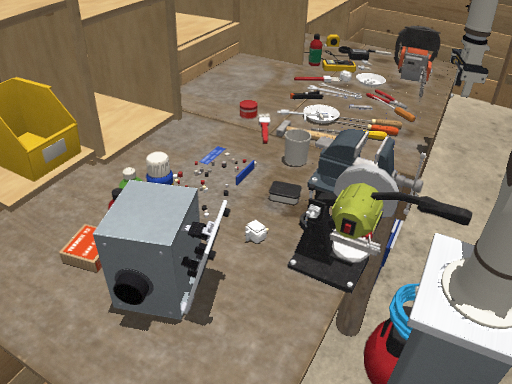

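View pics/top0.png

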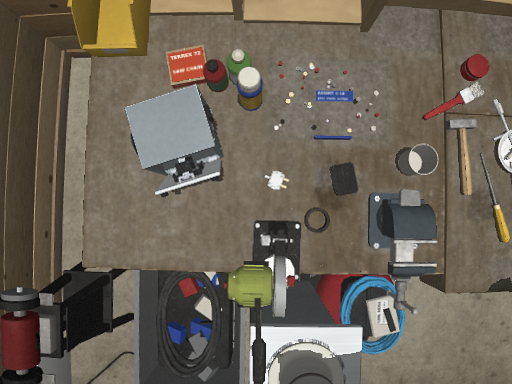

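The scene view shows the case with its door ajar facing the saw and grinder. The top view shows the case at about (172,128), the hook area near (187,168), the door's top edge near (190,183), the filter at (343,178), the carburettor at (277,181) and the tape at (316,219).

```bash
cat > h.py <<'E'
import numpy as np,cv2
def cloud(d,c):
    h,w=d.shape;u,v=np.meshgrid(np.arange(w,dtype=float),np.arange(h,dtype=float))
    n=cv2.undistortPoints(np.stack([u,v],-1).reshape(-1,1,2),np.array(c['mtx']),np.array(c['distortion'])).reshape(h,w,2)
    P=np.dstack([n*d[...,None],d])
    return (P-np.array(c['t']))@np.array(c['R'])
def onplane(px,z,c):
    R=np.array(c['R']);n=cv2.undistortPoints(np.array(px,float).reshape(-1,1,2),np.array(c['mtx']),np.array(c['distortion'])).reshape(-1,2)
    r=np.c_[n,np.ones(len(n))]@R;o=-R.T@np.array(c['t'])
    return o+r*((z-o[2])/r[:,2])[:,None]
def big(m,near=None):
    n,l,s,ce=cv2.connectedComponentsWithStats(m.astype(np.uint8))
    i=1+np.argmax(s[1:,4]) if near is None else 1+np.argmin(np.linalg.norm(ce[1:]-near,axis=1)+1e3*(s[1:,4]<30))
    return l==i
def rect(m,z,c):
    k=cv2.findContours(m.astype(np.uint8),cv2.RETR_EXTERNAL,cv2.CHAIN_APPROX_NONE)[0];k=max(k,key=cv2.contourArea).reshape(-1,2)
    W=onplane(k,z,c)[:,:2];r=cv2.minAreaRect((W*1000).astype(np.float32));return r,cv2.boxPoints(r)
E
python3 - <<'E'
from h import *
c=np.load('pics/topcal.npz');d=np.load('pics/top0.npy');im=cv2.imread('pics/top0.png')
P=cloud(d,c);z=P[...,2];u,v=np.meshgrid(np.arange(512),np.arange(384))
bench=z[200:215,180:220];print('bench z',np.median(bench))
box=(u>100)&(u<240)&(v>70)&(v<210)
m=big(box&(z>.21)&(z<.235));print('case z',np.median(z[m]));r,b=rect(m,.222,c);print('case',np.round(r[0],1),np.round(r[1],1),r[2],np.round(b).tolist())
g=im.max(2)
bf=(u>322)&(u<365)&(v>155)&(v<205)
m=big(bf&(g<62));m2=big(bf&(z>.015)&(z<.04))
for k in(m,m2):
    r,b=rect(k,.028,c);print('filter',k.sum(),np.median(z[k]),np.round(r[0],1),np.round(r[1],1),r[2])
for n,(a,e) in dict(carb=(277,181),tape=(316,219)).items():
    q=(abs(u-a)<18)&(abs(v-e)<18)&(z>.008);print(n,np.round(P[q].min(0),3),np.round(P[q].max(0),3))
# region of gap
q=(u>150)&(u<222)&(v>150)&(v<200)
mm=q&(z>.12)
for lo,hi in((.235,.3),(.205,.235),(.185,.205),(.16,.185),(.12,.16)):
    k=q&(z>lo)&(z<hi)
    print(lo,hi,k.sum(),np.round(P[k].mean(0),3) if k.any() else '')
cv2.imwrite('pics/gap.png',cv2.resize(im[140:205,140:230],None,fx=8,fy=8,interpolation=cv2.INTER_CUBIC))
# grinder / saw extents
k=(P[...,0]>.2)&(P[...,0]<.75)&(z>.12)&~box&(abs(P[...,1]-.1)<.3);print('tall',np.round(P[k].min(0),3),np.round(P[k].max(0),3))
for y in np.arange(-.1,.35,.05):
    k2=(abs(P[...,1]-y)<.025)&(P[...,0]>-.1)&(P[...,0]<.6)&(z>.05)&~box
    if k2.any():print('y',round(y,2),'xmax',P[k2][:,0].max().round(3),'zmax',P[k2][:,2].max().round(3))
E
```

```text
bench z 0.00044040765664953057
case z 0.2222386599583896
case [667.2 347.6] [152.3 175.9] 18.389360427856445 [[567.0, 407.0], [623.0, 240.0], [767.0, 288.0], [712.0, 455.0]]
filter 703 0.02813943010262983 [567.4 -89.5] [83.7 67.2] 11.840204238891602
filter 676 0.028363107951333826 [567.8 -93.9] [83.6 63.9] 12.152191162109375
carb [0.502 0.049 0.008] [0.588 0.139 1.075]
tape [ 0.41  -0.054  0.008] [0.502 0.139 1.075]
0.235 0.3 0 
0.205 0.235 659 [0.579 0.333 0.217]
0.185 0.205 458 [0.562 0.313 0.195]
0.16 0.185 163 [0.558 0.316 0.174]
0.12 0.16 119 [0.57  0.316 0.141]
tall [ 0.2  -0.2   0.12] [0.502 0.214 1.075]
y -0.05 xmax 0.063 zmax 0.159
y 0.0 xmax 0.071 zmax 0.167
y 0.05 xmax 0.44 zmax 0.188
y 0.1 xmax 0.441 zmax 0.294
y 0.15 xmax 0.502 zmax 1.075
y 0.2 xmax 0.358 zmax 0.27
```

View pics/gap.png

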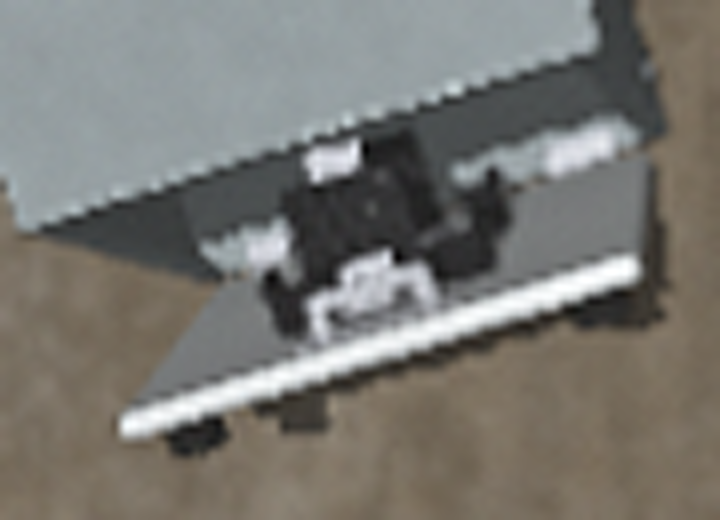

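```bash
python3 - <<'E'
from h import *
c=np.load('pics/topcal.npz');d=np.load('pics/top0.npy');P=cloud(d,c);P[d==0]=np.nan
O=np.array([.6672,.3476]);a=np.radians(18.39);ex=np.array([np.cos(a),np.sin(a)]);ey=np.array([-ex[1],ex[0]])
def E(p):q=p[...,:2]-O;return np.stack([q@ex,q@ey],-1)
im=cv2.imread('pics/top0.png').max(2)
for px in((290,185),(420,150),(355,205),(355,165),(360,255)):
    u,v=np.array(px)/8+140-.5;print(px,'z',P[int(round(v)),int(round(u)),2].round(3),'ext',np.round(E(onplane([[u,v]],.192,c)[0])*1000,1))
u,v=np.meshgrid(np.arange(512),np.arange(384))
q=(u>170)&(u<200)&(v>155)&(v<178)&(P[...,2]>.184)&(P[...,2]<.2)&(im<70);e=E(P[q])*1000
print('pad pts',q.sum(),e.min(0),e.max(0),np.percentile(e,[5,95],axis=0).round(1),P[q][:,2].mean())
b=np.radians(12)
for x in np.arange(.2,.7,.1):
    print(round(x,1),[ (round(float(y),2),round(float(np.nanmax(np.where((abs(P[...,0]-x)<.05)&(abs(P[...,1]-y)<.05),P[...,2],0))),2)) for y in np.arange(-.6,.3,.1)])
for n,(s,t,zz) in dict(carb=(277,181,.04),tape=(316,219,.019)).items():
    q=(abs(u-s)<18)&(abs(v-t)<18)&(P[...,2]>.008);print(n,np.nanmin(P[q],0).round(3),np.nanmax(P[q],0).round(3))
E
```

```text
(290, 185) z 0.013 ext [-79.3  14.3]
(420, 150) z 0.011 ext [-81.  -25.1]
(355, 205) z 0.192 ext [-90.7  -2.3]
(355, 165) z 0.191 ext [-79.5  -5.6]
(360, 255) z 0.192 ext [-105.1    0.5]
pad pts 159 [-107.52117787  -17.8152927 ] [-79.74055922  18.65550705] [[-105.3  -16.7]
 [ -82.8   15.7]] 0.19223416559080808
0.2 [(-0.6, 0.01), (-0.5, 0.01), (-0.4, 0.0), (-0.3, 0.08), (-0.2, 0.18), (-0.1, 0.0), (-0.0, 0.0), (0.1, 0.29), (0.2, 0.0)]
0.3 [(-0.6, 0.01), (-0.5, 0.01), (-0.4, 0.01), (-0.3, 0.17), (-0.2, 0.17), (-0.1, 0.01), (-0.0, 0.1), (0.1, 0.29), (0.2, 0.27)]
0.4 [(-0.6, 0.03), (-0.5, 0.01), (-0.4, 0.01), (-0.3, 0.17), (-0.2, 0.17), (-0.1, 0.02), (-0.0, 0.02), (0.1, 0.28), (0.2, 0.25)]
0.5 [(-0.6, 0.03), (-0.5, 0.03), (-0.4, 0.03), (-0.3, 0.17), (-0.2, 0.16), (-0.1, 0.03), (-0.0, 0.02), (0.1, 0.04), (0.2, 0.2)]
0.6 [(-0.6, 0.03), (-0.5, 0.03), (-0.4, 0.03), (-0.3, 0.1), (-0.2, 0.09), (-0.1, 0.03), (-0.0, 0.01), (0.1, 0.04), (0.2, 0.23)]
carb [0.531 0.049 0.008] [0.588 0.128 0.043]
tape [ 0.41  -0.054  0.008] [0.488 0.029 0.023]
```

Emit:
step_hand(
  plan=[
    [[0.0, 0, 0, -0.05, 0, 0, 0], [0.0, 0, 0, -0.1, 0, 0, 0], [0.0, 0.03, 0, -0.15, 0, 0, 0], [0.0, 0.06, -0.03, -0.18, 0, 0, 0]],
  ],
)

```text
clock: 0.5
eef_pos: [0.2432, -0.5798, 0.4032]
eef_rot: [0.988, 0.153, 0.0, 0.001]
ft_force: [1.6, 0.6, 0.1]
finger_gap: 0.0645
grip_force: 0.0
```

Emit:
step_hand(
  plan=[
    [[0.0, 0.035, -0.035, 0, 0, 0, 0], [0.0, 0.07, -0.07, 0, 0, 0, 0], [0.0, 0.105, -0.105, 0, 0, 0, 0], [0.0, 0.14, -0.14, 0, 0, 0, 0], [0.0, 0.175, -0.175, 0, 0, 0, 0], [0.0, 0.21, -0.21, 0, 0, 0, 0], [0.0, 0.245, -0.245, 0, 0, 0, 0], [0.0, 0.28, -0.28, 0, 0, 0, 0]],
  ],
)

```text
clock: 1.3
eef_pos: [0.4247, -0.2231, 0.401]
eef_rot: [0.988, 0.155, -0.0, 0.0]
ft_force: [1.2, -0.3, -0.0]
finger_gap: 0.002
grip_force: 0.0
```

Emit:
step_hand(
  plan=[
    [[0.0, 0.035, -0.035, 0, 0, 0, 0], [0.0, 0.07, -0.07, 0, 0, 0, 0], [0.0, 0.1, -0.1, 0, 0, 0, 0], [0.0, 0.1, -0.1, 0, 0, 0, 0]],
  ],
)

```text
clock: 1.7
eef_pos: [0.4906, -0.0917, 0.4015]
eef_rot: [0.987, 0.161, 0.001, -0.001]
ft_force: [0.6, 0.6, 0.0]
finger_gap: 0.0005
grip_force: 0.0
```

```bash
cat > look.py <<'E'
import sys
from workcell import ctrl,read_camera,calibration
from h import *
s=ctrl.sense();c=calibration('wrist');p,d=read_camera('wrist');n=sys.argv[1]
np.savez(f'pics/{n}.npz',d=d,im=p,**{k:np.array(v) for k,v in c.items()});cv2.imwrite(f'pics/{n}.png',p)
print(s['clock'],np.round(s['eef_pos'],4),np.round(s['eef_rot'],4),'cam',np.round(-np.array(c['R']).T@c['t'],3),'axis',np.round(np.array(c['R'])[2],2))
P=cloud(d,c);print('z med',np.median(P[...,2][d>0]).round(3),'extent',P[d>0].min(0).round(2),P[d>0].max(0).round(2))
E
python3 look.py w1
```

```text
1.7 [ 0.4906 -0.0917  0.4015] [ 0.987   0.1609  0.001  -0.0012] cam [ 0.568 -0.067  0.559] axis [-0.28 -0.09 -0.96]
z med 0.002 extent [-1.18 -1.73 -0.96] [0.85 1.08 0.51]
```

View pics/w1.png

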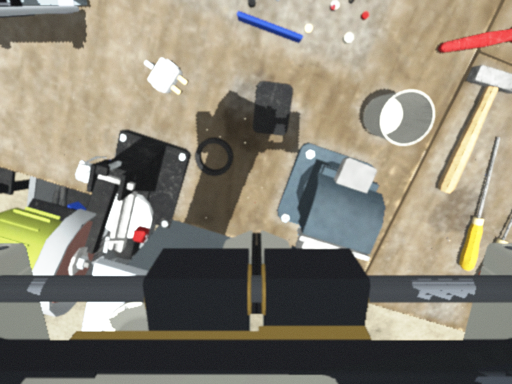

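The wrist view shows the filter at (272,108), partly shadowed, with the tape at (214,155) and the carburettor at (164,75). I measure it by depth and carry on to the pad.

```bash
python3 - <<'E'
from h import *
w=np.load('pics/w1.npz');P=cloud(w['d'],w);z=P[...,2];u,v=np.meshgrid(np.arange(512),np.arange(384))
m=big((abs(u-272)<35)&(abs(v-108)<40)&(z>.018)&(z<.04)&(w['d']>0));print(np.median(z[m]))
r,b=rect(m,.028,w);print(r,b.round().tolist())
E
```

```text
0.0275138983392961
((569.052978515625, -95.20205688476562), (85.58727264404297, 61.73595428466797), 11.82850170135498) [[521.0, -74.0], [533.0, -134.0], [617.0, -117.0], [605.0, -56.0]]
```

Emit:
step_hand(
  plan=[
    [[0.0, 0.025, -0.042, 0, 0, 0, 0], [0.0, 0.05, -0.084, 0, 0, 0, 0], [0.0, 0.075, -0.126, 0, 0, 0, 0], [0.0, 0.1, -0.168, 0, 0, 0, 0], [0.0, 0.125, -0.21, 0, 0, 0, 0], [0.0, 0.15, -0.252, 0, 0, 0, 0], [0.0, 0.175, -0.294, 0, 0, 0, 0], [0.0, 0.2, -0.336, 0, 0, 0, 0]],
  ],
)

```text
clock: 2.55
eef_pos: [0.5776, 0.2811, 0.4002]
eef_rot: [0.988, 0.154, -0.001, 0.001]
ft_force: [1.7, -0.7, 0.6]
finger_gap: 0.0005
grip_force: 0.0
```

Emit:
step_hand(
  plan=[
    [[0.0, 0.012, -0.024, 0, 0, 0, 0], [0.0, 0.012, -0.024, 0, 0, 0, 0], [0.0, 0.012, -0.024, 0, 0, 0, 0]],
  ],
)

```text
clock: 2.85
eef_pos: [0.5806, 0.3073, 0.4001]
eef_rot: [0.988, 0.155, -0.001, 0.001]
ft_force: [0.4, -0.8, -0.3]
finger_gap: 0.0007
grip_force: 0.0
```

```bash
python3 look.py w2
```

```text
2.85 [0.5806 0.3073 0.4001] [ 9.879e-01  1.551e-01 -7.000e-04  7.000e-04] cam [0.658 0.332 0.557] axis [-0.29 -0.09 -0.95]
z med 0.017 extent [-1.02 -1.26 -0.96] [0.94 1.24 0.51]
```

```bash
python3 - <<'E'
from h import *
w=np.load('pics/w2.npz');P=cloud(w['d'],w);P[w['d']==0]=np.nan;z=P[...,2]
O=np.array([.6672,.3476]);a=np.radians(18.39);ex=np.array([np.cos(a),np.sin(a)]);ey=np.array([-ex[1],ex[0]])
q=P[...,:2]-O;e=np.stack([q@ex,q@ey],-1)*1000
near=(abs(e[...,0]+95)<40)&(abs(e[...,1])<30)
m=near&(z>.185)&(z<.199)&(w['im'].max(2)<80);print('pad',m.sum(),np.percentile(e[m],[3,50,97],axis=0).round(1).tolist(),np.nanmedian(z[m]))
m=(abs(e[...,0]+70)<40)&(abs(e[...,1])<60)&(abs(z-.222)<.004);print('case edge',np.percentile(e[m],[1],axis=0).round(1),m.sum())
E
```

```text
pad 576 [[-104.8, -18.2], [-92.1, -0.9], [-80.6, 15.7]] 0.19135238276725897
case edge [[-72.5 -58.8]] 4173
```

Emit:
step_hand(
  plan=[
    [[0.0, 0.0015, -0.01, 0.03, 0, 0, 0], [0.0, 0.0015, -0.01, 0.08, 0, 0, 0], [0.0, 0.0015, -0.01, 0.13, 0, 0, 0], [0.0, 0.0015, -0.01, 0.16, 0, 0, 0], [0.0, 0.0015, -0.01, 0.18, 0, 0, 0], [0.0, 0.0015, -0.01, 0.19, 0, 0, 0], [0.0, 0.0015, -0.01, 0.19, 0, 0, 0]],
  ],
)

```text
clock: 3.6
eef_pos: [0.5791, 0.3155, 0.2101]
eef_rot: [0.988, 0.154, -0.001, 0.001]
ft_force: [-0.0, -0.3, 0.2]
finger_gap: 0.0004
grip_force: 0.0
```

Emit:
step_hand(
  plan=[
    [[0.0, 0, 0, 0.01, 0, 0, 0], [0.0, 0, 0, 0.02, 0, 0, 0], [0.0, 0, 0, 0.025, 0, 0, 0], [0.0, 0, 0, 0.03, 0, 0, 0], [0.0, 0, 0, 0.03, 0, 0, 0]],
  ],
)

```text
clock: 4.1
eef_pos: [0.5815, 0.3193, 0.184]
eef_rot: [0.988, 0.155, 0.003, -0.001]
ft_force: [1.1, -1.5, 11.8]
finger_gap: 0.0002
grip_force: 5.5
```

Emit:
step_hand(
  plan=[
    [[0.0, 0, 0, 0.003, 0, 0, 0], [0.0, 0, 0, 0.004, 0, 0, 0], [0.0, 0, 0, 0.004, 0, 0, 0], [0.0, 0, 0, 0.004, 0, 0, 0], [0.0, 0, 0, 0.004, 0, 0, 0], [0.0, 0, 0, 0.004, 0, 0, 0], [0.0, 0, 0, 0.004, 0, 0, 0], [0.0, 0, 0, 0.004, 0, 0, 0]],
  ],
)

```text
clock: 4.9
eef_pos: [0.582, 0.3196, 0.1823]
eef_rot: [0.988, 0.155, 0.004, -0.001]
ft_force: [-0.9, -3.6, 20.3]
finger_gap: 0.0002
grip_force: 9.8
```

```bash
python3 - <<'E'
from workcell import *
from h import *
p,d=read_camera('scene');c=calibration('scene');P=cloud(d,c);P[d==0]=np.nan
O=np.array([.6672,.3476]);a=np.radians(18.39);ex=np.array([np.cos(a),np.sin(a)]);ey=np.array([-ex[1],ex[0]])
q=P[...,:2]-O;X=q@ex*1000;Y=q@ey*1000;Z=P[...,2]*1000
for zz in(60,100,140,180,200):
    m=(abs(Y)<78)&(X<-78)&(X>-300)&(abs(Z-zz)<6);print(zz,m.sum(),np.percentile(X[m],[2,50]) if m.any() else '')
cv2.imwrite('pics/s1.png',p)
E
```

```text
60 19 [-99.84686555 -91.50524775]
100 83 [-113.38937223 -100.18797748]
140 18 [-130.09412061 -121.66907918]
180 191 [-157.19541715 -113.25072529]
200 336 [-151.69739532 -146.75315179]
```

```bash
python3 -c "
import cv2;a=cv2.imread('pics/s1.png')[150:330,80:300];cv2.imwrite('pics/s1c.png',cv2.resize(a,None,fx=3,fy=3,interpolation=2))"
```

```text
(no output)
```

View pics/s1c.png

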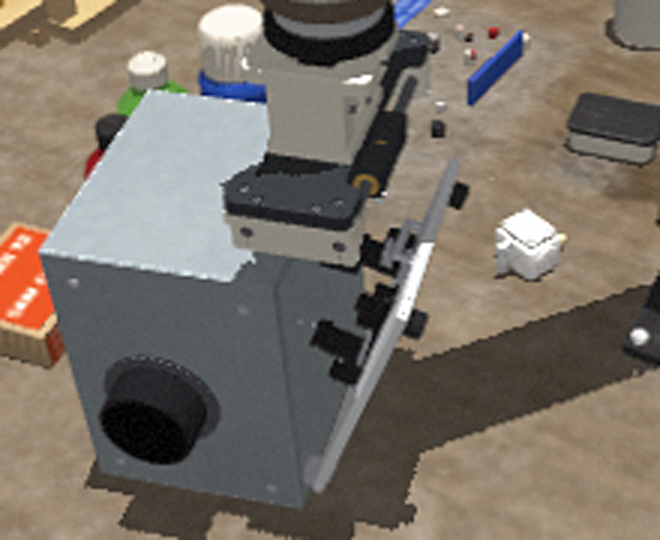

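```bash
python3 - <<'E'
from workcell import *
from h import *
O=np.array([.6672,.3476]);a=np.radians(18.39);ex=np.array([np.cos(a),np.sin(a)]);ey=np.array([-ex[1],ex[0]])
def f(p,d,c,n):
    P=cloud(d,c);P[d==0]=np.nan;q=P[...,:2]-O;X=q@ex*1000;Y=q@ey*1000;Z=P[...,2]*1000
    m=(X<-100)&(X>-320)&(abs(Y)<80)&(Z>30);print(n,'door far X,Z',np.percentile(X[m],[0.5,2]).round(1))
    for y in(-70,-60,50,60,70):
        k=m&(abs(Y-y)<5);
        if k.sum()>3:
            i=np.argmax(np.where(k,Z,-1));print('  y',y,'top Z',Z.flat[i].round(1),'X',X.flat[i].round(1))
c={n:calibration(n) for n in('scene','top')}
for n in c: f(cv2.imread(f'pics/{n}0.png'),np.load(f'pics/{n}0.npy'),c[n],n+'0'); f(*read_camera(n),c[n],n+'1')
print(ctrl.sense()['eef_pos'],ctrl.sense()['ft_force'])
E
```

```text
scene0 door far X,Z [-146.4 -144.9]
  y -70 top Z 209.7 X -134.9
  y -60 top Z 210.1 X -132.1
  y 50 top Z 209.5 X -133.3
  y 60 top Z 210.2 X -133.1
  y 70 top Z 209.5 X -133.1
scene1 door far X,Z [-254.6 -238.2]
  y -70 top Z 604.4 X -255.8
  y -60 top Z 605.5 X -246.2
  y 50 top Z 589.3 X -105.2
  y 60 top Z 568.1 X -105.7
  y 70 top Z 292.7 X -120.3
top0 door far X,Z [-144.5 -142.7]
  y -70 top Z 210.9 X -134.0
  y -60 top Z 210.7 X -131.4
  y 50 top Z 210.0 X -134.0
  y 60 top Z 210.9 X -132.8
  y 70 top Z 213.4 X -136.1
top1 door far X,Z [-261.3 -249.2]
  y -70 top Z 657.2 X -226.9
  y -60 top Z 649.4 X -213.8
  y 50 top Z 588.2 X -104.3
[0.58198728 0.31955172 0.18230154] [-0.26850104 -4.78915276 18.65097875]
```

```bash
cat > door.py <<'E'
from workcell import *
from h import *
O=np.array([.6672,.3476]);a=np.radians(18.39);ex=np.array([np.cos(a),np.sin(a)]);ey=np.array([-ex[1],ex[0]])
def f(d,c,n):
    P=cloud(d,c);P[d==0]=np.nan;q=P[...,:2]-O;X=q@ex*1000;Y=q@ey*1000;Z=P[...,2]*1000
    for y in (-65,65):
        o=[]
        for zz in(50,100,150,190,205):
            k=(X<-84)&(X>-320)&(abs(Y-y)<10)&(abs(Z-zz)<6);o.append((zz,int(k.sum()),float(np.median(X[k]).round(1)) if k.any() else None))
        print(n,y,o)
if __name__=='__main__':
    import os
    for n in('scene','top'):
        c=calibration(n);f(np.load(f'pics/{n}0.npy'),c,n+'0');f(read_camera(n)[1],c,n+'1')
E
python3 door.py
```

```text
scene0 -65 [(50, 0, None), (100, 0, None), (150, 0, None), (190, 16, -142.9), (205, 28, -135.7)]
scene0 65 [(50, 1, -92.4), (100, 1, -98.4), (150, 0, None), (190, 50, -141.9), (205, 34, -134.9)]
scene1 -65 [(50, 0, None), (100, 0, None), (150, 2, -124.7), (190, 30, -154.1), (205, 26, -148.2)]
scene1 65 [(50, 4, -86.6), (100, 4, -105.9), (150, 4, -124.6), (190, 54, -153.5), (205, 35, -148.5)]
top0 -65 [(50, 4, -85.8), (100, 7, -101.1), (150, 7, -113.5), (190, 23, -137.5), (205, 39, -132.5)]
top0 65 [(50, 4, -85.7), (100, 6, -100.4), (150, 7, -112.4), (190, 22, -140.1), (205, 32, -133.0)]
top1 -65 [(50, 0, None), (100, 1, -108.7), (150, 1, -121.0), (190, 0, None), (205, 0, None)]
top1 65 [(50, 0, None), (100, 0, None), (150, 0, None), (190, 0, None), (205, 0, None)]
```

Emit:
step_hand(
  plan=[
    [[0.0, 0, 0, 0, 0, 0, 0], [0.0, 0, 0, 0, 0, 0, 0], [0.0, 0, 0, 0, 0, 0, 0], [0.0, 0, 0, 0, 0, 0, 0]],
  ],
)

```text
clock: 5.55
eef_pos: [0.582, 0.3196, 0.1823]
eef_rot: [0.988, 0.155, 0.004, -0.001]
ft_force: [-0.4, -3.1, 19.7]
finger_gap: 0.0001
grip_force: 9.8
```

```bash
python3 door.py|grep scene1
```

```text
scene1 -65 [(50, 0, None), (100, 1, -105.4), (150, 2, -125.3), (190, 29, -154.3), (205, 28, -148.2)]
scene1 65 [(50, 5, -87.7), (100, 4, -105.5), (150, 5, -124.2), (190, 53, -153.9), (205, 35, -148.2)]
```

Emit:
step_hand(
  plan=[
    [[0.0, 0, 0, -0.01, 0, 0, 0], [0.0, -0.005, 0, -0.02, 0, 0, 0], [0.0, -0.005, 0, -0.03, 0, 0, 0], [0.0, -0.005, 0, -0.03, 0, 0, 0]],
  ],
)

```text
clock: 6.05
eef_pos: [0.5742, 0.3175, 0.2086]
eef_rot: [0.988, 0.155, 0.001, -0.0]
ft_force: [0.9, -0.3, 0.1]
finger_gap: 0.0005
grip_force: 0.0
```

```bash
python3 look.py w3; python3 door.py|grep scene1;python3 -c "
import cv2;a=cv2.imread('pics/w3.png')[0:384,0:512];cv2.imwrite('pics/w3c.png',cv2.resize(a,None,fx=1.5,fy=1.5,interpolation=2))"
```

```text
6.05 [0.5742 0.3175 0.2086] [ 9.878e-01  1.555e-01  1.000e-03 -3.000e-04] cam [0.651 0.342 0.366] axis [-0.28 -0.09 -0.96]
z med 0.221 extent [-0.86 -0.05 -0.96] [0.8  1.08 0.32]
scene1 -65 [(50, 0, None), (100, 0, None), (150, 20, -171.4), (190, 0, None), (205, 0, None)]
scene1 65 [(50, 19, -99.2), (100, 23, -134.1), (150, 32, -172.5), (190, 0, None), (205, 0, None)]
```

View pics/w3c.png

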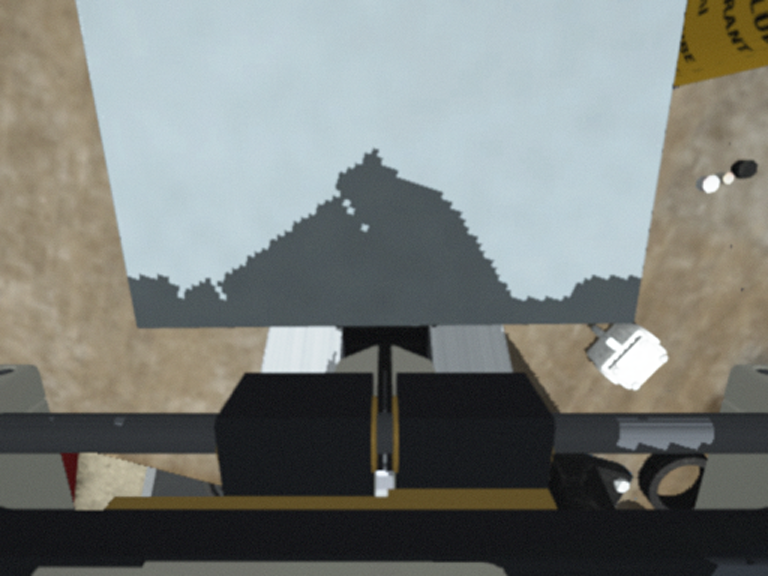

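The door is now sinking: the lower door strips at X≈-172 mm have moved. In the picture the case top is at (380,160), with the fingers in front of it. On to the filter.

Emit:
step_hand(
  plan=[
    [[0.0, 0, 0, -0.05, 0, 0, 0], [0.0, 0, 0, -0.1, 0, 0, 0], [0.092, -0.016, 0.047, -0.1, 0, 0, 0.02], [0.092, -0.032, 0.094, -0.1, 0, 0, 0.04], [0.092, -0.048, 0.141, -0.1, 0, 0, 0.06], [0.092, -0.064, 0.188, -0.1, 0, 0, 0.08], [0.092, -0.08, 0.235, -0.1, 0, 0, 0.106], [0.092, -0.096, 0.282, -0.1, 0, 0, 0.106]],
  ],
)

```text
clock: 7.0
eef_pos: [0.5683, 0.0168, 0.3065]
eef_rot: [0.995, 0.102, -0.0, 0.0]
ft_force: [0.4, 0.2, 0.2]
finger_gap: 0.0439
grip_force: 0.0
```

Emit:
step_hand(
  plan=[
    [[0.092, -0.006, 0.051, 0, 0, 0, 0], [0.092, -0.012, 0.1, 0, 0, 0, 0], [0.092, -0.012, 0.1, 0, 0, 0, 0], [0.092, -0.012, 0.1, 0, 0, 0, 0]],
  ],
)

```text
clock: 7.4
eef_pos: [0.5772, -0.0835, 0.306]
eef_rot: [0.995, 0.101, -0.001, -0.0]
ft_force: [-0.9, 0.8, 0.4]
finger_gap: 0.076
grip_force: 0.0
```

```bash
python3 look.py w4; python3 door.py|grep 1
```

```text
7.4 [ 0.5772 -0.0835  0.306 ] [ 9.949e-01  1.005e-01 -9.000e-04 -5.000e-04] cam [ 0.657 -0.068  0.463] axis [-0.29 -0.06 -0.95]
z med 0.001 extent [-0.61 -0.55 -0.96] [0.86 0.32 0.42]
scene0 -65 [(50, 0, None), (100, 0, None), (150, 0, None), (190, 16, -142.9), (205, 28, -135.7)]
scene0 65 [(50, 1, -92.4), (100, 1, -98.4), (150, 0, None), (190, 50, -141.9), (205, 34, -134.9)]
scene1 -65 [(50, 0, None), (100, 0, None), (150, 0, None), (190, 0, None), (205, 0, None)]
scene1 65 [(50, 0, None), (100, 0, None), (150, 0, None), (190, 0, None), (205, 0, None)]
top0 -65 [(50, 4, -85.8), (100, 7, -101.1), (150, 7, -113.5), (190, 23, -137.5), (205, 39, -132.5)]
top0 65 [(50, 4, -85.7), (100, 6, -100.4), (150, 7, -112.4), (190, 22, -140.1), (205, 32, -133.0)]
top1 -65 [(50, 0, None), (100, 0, None), (150, 0, None), (190, 0, None), (205, 0, None)]
top1 65 [(50, 0, None), (100, 0, None), (150, 0, None), (190, 0, None), (205, 0, None)]
```

```bash
python3 - <<'E'
from workcell import *
from h import *
w=np.load('pics/w4.npz');P=cloud(w['d'],w);z=P[...,2]
k=(abs(P[...,0]-.568)<.07)&(abs(P[...,1]+.095)<.07)&(z>.018)&(z<.04)&(w['d']>0);m=big(k)
r,b=rect(m,.028,w);print(np.round(r[0],1),np.round(r[1],1),r[2],np.median(z[m]))
p,d=read_camera('top');c=calibration('top');cv2.imwrite('pics/t2.png',cv2.resize(p[150:290,130:300],None,fx=4,fy=4,interpolation=2));cv2.imwrite('pics/t2full.png',p);np.save('pics/t2.npy',d)
E
```

```text
[569.3 -95.2] [84.7 61.6] 11.525668144226074 0.027463465129326663
```

View pics/t2.png

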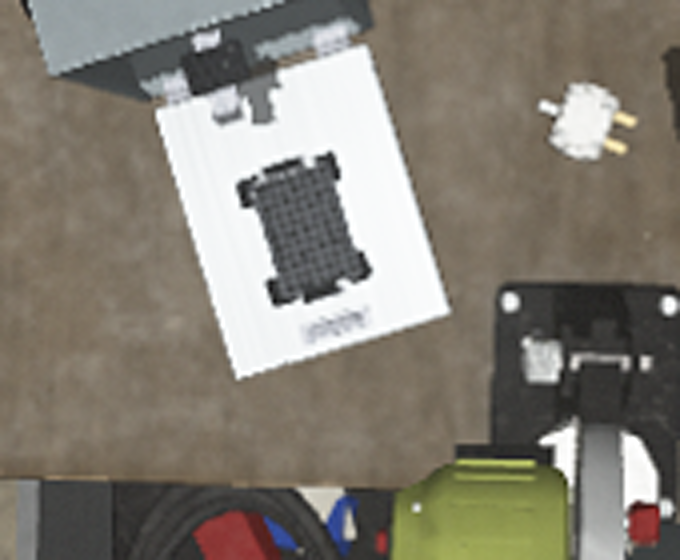

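The top view shows the door flat. The dark cradle is at crop (305,228), which is px (206,207), and its brackets are clear. Next, grasp the filter, then measure the cradle.

Emit:
step_hand(
  plan=[
    [[0.092, -0.01, 0.0095, 0.05, 0, 0, 0], [0.092, -0.01, 0.0095, 0.1, 0, 0, 0], [0.092, -0.01, 0.0095, 0.15, 0, 0, 0], [0.092, -0.01, 0.0095, 0.2, 0, 0, 0], [0.092, -0.01, 0.0095, 0.24, 0, 0, 0], [0.092, -0.01, 0.0095, 0.24, 0, 0, 0]],
  ],
)

```text
clock: 8.2
eef_pos: [0.5649, -0.0906, 0.0618]
eef_rot: [0.995, 0.104, -0.005, -0.002]
ft_force: [-0.6, 0.7, 0.4]
finger_gap: 0.0918
grip_force: 0.0
```

```bash
python3 - <<'E'
from h import *
c=np.load('pics/topcal.npz');im=cv2.imread('pics/t2full.png');d=np.load('pics/t2.npy');P=cloud(d,c);z=P[...,2]
u,v=np.meshgrid(np.arange(512),np.arange(384));g=im.max(2)
O=np.array([.6672,.3476]);a=np.radians(18.39);ex=np.array([np.cos(a),np.sin(a)]);ey=np.array([-ex[1],ex[0]])
box=(u>165)&(u<245)&(v>160)&(v<247)
mw=big(box&(im.min(2)>170)&(z<.05));k=np.argwhere(mw)
r,b=rect(mw,.02,c);print('door rect',np.round(r[0],1),np.round(r[1],1),r[2],((b/1000-O)@np.c_[ex,ey]*1000).round(1).tolist(),'z',np.median(z[mw]))
md=big((abs(u-206)<20)&(abs(v-207)<22)&(g<120))
for zz in(.02,.04):
    r,b=rect(md,zz,c);print('dark rect',np.round(r[0],1),np.round(r[1],1),r[2],((np.array(r[0])/1000-O)@np.c_[ex,ey]*1000).round(1))
# bracket points by height
k=(abs(u-206)<22)&(abs(v-207)<24)&(z>.03)&(z<.075);e=((P[k][:,:2]-O)@np.c_[ex,ey]*1000)
print('brackets',k.sum(),e.min(0),e.max(0),((e.min(0)+e.max(0))/2).round(1))
print('nominal',O-.196*ex)
E
```

```text
door rect [504.3 293.1] [215.  155.5] 18.483766555786133 [[-279.4, 77.3], [-279.1, -78.2], [-64.1, -77.9], [-64.3, 77.6]] z 0.020335820041794763
dark rect [482.4 288.6] [97.1 71. ] 19.051952362060547 [-194.     2.3]
dark rect [482.7 285.7] [95.3 69.7] 19.051952362060547 [-194.6   -0.5]
brackets 157 [-265.18932993  -34.65980094] [-146.39914101   34.90614784] [-2.058e+02  1.000e-01]
nominal [0.48120951 0.28576525]
```

Emit:
step_hand(
  plan=[
    [[0.092, 0, 0, 0, 0, 0, 0], [0.092, 0, 0, 0, 0, 0, 0]],
  ],
)

```text
clock: 8.4
eef_pos: [0.5722, -0.0918, 0.07]
eef_rot: [0.995, 0.103, 0.002, 0.0]
ft_force: [0.9, -0.7, 0.0]
finger_gap: 0.0917
grip_force: 0.0
```

Emit:
step_hand(
  plan=[
    [[0.092, 0, 0, 0.01, 0, 0, 0], [0.092, 0, 0, 0.01, 0, 0, 0], [0.092, 0, 0, 0.01, 0, 0, 0], [0.092, 0, 0, 0.01, 0, 0, 0]],
  ],
)

```text
clock: 8.8
eef_pos: [0.5701, -0.0929, 0.0577]
eef_rot: [0.995, 0.103, 0.0, 0.0]
ft_force: [0.7, -1.1, -0.0]
finger_gap: 0.0923
grip_force: 0.0
```

```bash
python3 look.py w5;python3 - <<'E'
from h import *
w=np.load('pics/w5.npz');P=cloud(w['d'],w);z=P[...,2];P[w['d']==0]=np.nan
k=(abs(P[...,0]-.568)<.07)&(abs(P[...,1]+.095)<.04)&(z>.018)&(z<.04)
print(k.sum(),np.nanmax(P[k],0),np.nanmin(P[k],0))
E
```

```text
8.8 [ 0.5701 -0.0929  0.0577] [9.947e-01 1.026e-01 3.000e-04 2.000e-04] cam [ 0.65  -0.077  0.215] axis [-0.29 -0.06 -0.95]
z med 0.0 extent [ 0.43 -0.28 -0.  ] [0.74 0.1  0.17]
9504 [ 0.61451833 -0.05808442  0.02991098] [ 0.52854211 -0.1318173   0.02254126]
```

Emit:
step_hand(
  plan=[
    [[0.092, -0.001, 0.002, 0.025, 0, 0, 0], [0.092, -0.001, 0.002, 0.045, 0, 0, 0], [0.092, -0.001, 0.002, 0.05, 0, 0, 0], [0.092, -0.001, 0.002, 0.05, 0, 0, 0], [0.05, -0.001, 0.002, 0.05, 0, 0, 0], [0.05, -0.001, 0.002, 0.05, 0, 0, 0], [0.05, -0.001, 0.002, 0.05, 0, 0, 0], [0.05, -0.001, 0.002, 0.05, 0, 0, 0]],
  ],
)

```text
clock: 9.65
eef_pos: [0.5698, -0.095, 0.0078]
eef_rot: [0.995, 0.103, 0.001, 0.0]
ft_force: [-0.1, 1.1, 0.4]
finger_gap: 0.0643
grip_force: 0.4
```

Emit:
step_hand(
  plan=[
    [[0.05, 0, 0, 0, 0, 0, 0], [0.05, 0, 0, 0, 0, 0, 0]],
  ],
)

```text
clock: 9.85
eef_pos: [0.5697, -0.0949, 0.0077]
eef_rot: [0.995, 0.103, 0.0, 0.0]
ft_force: [0.4, -0.3, 4.7]
finger_gap: 0.0617
grip_force: 30.0
```

Emit:
step_hand(
  plan=[
    [[0.05, 0, 0, -0.03, 0, 0, 0], [0.05, 0, 0, -0.07, 0, 0, 0], [0.05, 0, 0, -0.12, 0, 0, 0], [0.05, 0, 0, -0.17, 0, 0, 0], [0.05, 0, 0, -0.22, 0, 0, 0], [0.05, 0, -0.02, -0.26, 0, 0, 0], [0.05, 0, -0.05, -0.29, 0, 0, -0.02], [0.05, 0, -0.09, -0.31, 0, 0, -0.04]],
  ],
)

```text
clock: 10.65
eef_pos: [0.5517, -0.0076, 0.3196]
eef_rot: [0.993, 0.121, 0.001, 0.001]
ft_force: [1.0, 0.8, -0.4]
finger_gap: 0.0614
grip_force: 30.0
```

Emit:
step_hand(
  plan=[
    [[0.05, -0.001, -0.04, 0, 0, 0, -0.02], [0.05, -0.002, -0.08, 0, 0, 0, -0.04], [0.05, -0.003, -0.12, 0, 0, 0, -0.06], [0.05, -0.004, -0.16, 0, 0, 0, -0.076], [0.05, -0.005, -0.2, 0, 0, 0, -0.076], [0.05, -0.005, -0.24, 0, 0, 0, -0.076], [0.05, -0.006, -0.27, 0, 0, 0, -0.076], [0.05, -0.006, -0.285, 0, 0, 0, -0.076]],
  ],
)

```text
clock: 11.45
eef_pos: [0.4736, 0.2717, 0.3173]
eef_rot: [0.987, 0.163, -0.0, -0.001]
ft_force: [-0.1, 0.0, 0.0]
finger_gap: 0.0611
grip_force: 30.0
```

Emit:
step_hand(
  plan=[
    [[0.05, 0, 0, 0, 0, 0, 0], [0.05, 0, 0, 0, 0, 0, 0], [0.05, 0, 0, 0, 0, 0, 0], [0.05, 0, 0, 0, 0, 0, 0]],
  ],
)

```text
clock: 11.85
eef_pos: [0.4765, 0.2666, 0.317]
eef_rot: [0.987, 0.159, -0.0, 0.0]
ft_force: [0.7, 0.7, 0.1]
finger_gap: 0.0613
grip_force: 30.0
```

```bash
python3 look.py w6
```

```text
11.85 [0.4765 0.2666 0.317 ] [ 9.873e-01  1.589e-01 -1.000e-04  3.000e-04] cam [0.554 0.292 0.474] axis [-0.28 -0.09 -0.95]
z med 0.019 extent [-0.85 -0.19 -0.96] [0.8  1.24 0.43]
```

View pics/w6.png

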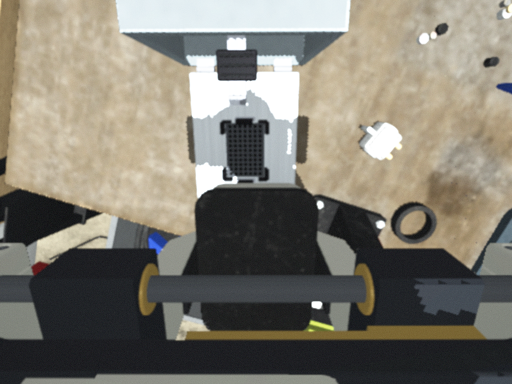

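The held filter is at (255,258), and the cradle below it has brackets spanning columns 221–270 and rows 118–182.

```bash
python3 - <<'E'
from h import *
w=np.load('pics/w6.npz');P=cloud(w['d'],w);P[w['d']==0]=np.nan;z=P[...,2];im=w['im']
O=np.array([.6672,.3476]);a=np.radians(18.45);ex=np.array([np.cos(a),np.sin(a)]);ey=np.array([-ex[1],ex[0]])
e=(P[...,:2]-O)@np.c_[ex,ey]*1000
k=(abs(e[...,0]+195)<55)&(abs(e[...,1])<45)&(z>.034)&(z<.046)
q=e[k];print(k.sum(),q.min(0),q.max(0))
cor={}
for sx in(-1,1):
  for sy in(-1,1):
    s=q[(np.sign(q[:,0]+195)==sx)&(np.sign(q[:,1])==sy)&(abs(q[:,1])>18)]
    print(sx,sy,len(s),np.percentile(s,[2,98],axis=0).round(1).tolist())
# clips z>.05
k2=(abs(e[...,0]+195)<70)&(abs(e[...,1])<25)&(z>.048)&(z<.07);print('clips',k2.sum(),[(float(x.round(1)),float(y.round(1))) for x,y in e[k2][::6]])
# door outline
md=(z>.01)&(z<.026)&(im.min(2)>120)&(abs(e[...,1])<100)&(e[...,0]>-240)&(e[...,0]<-130);t=e[md]
print('door y',np.percentile(t[:,1],[.3,99.7]),'z',np.median(z[md]))
# held filter top
zt=.317-.0077+.028
k3=(z>zt-.006)&(z<zt+.006);f=big(k3);h=P[f];print('held',f.sum(),np.median(h[:,2]))
hh=(h[:,:2]-[.4765,.2666]);aa=2*np.arctan2(.1589,.9873);tx=np.array([np.cos(aa),np.sin(aa)]);ty=np.array([tx[1],-tx[0]])
L=hh@np.c_[tx,ty]*1000;print('held tool xy',np.percentile(L,[.5,99.5],axis=0).round(1).tolist(),'yaw',np.degrees(aa))
A=np.c_[L/1000,np.ones(len(L))];print('tilt',np.linalg.lstsq(A,h[:,2],rcond=None)[0])
r=rect(f,float(np.median(h[:,2])),w)[0];print(r)
E
```

```text
241 [-237.9370842   -36.40579891] [-145.86112027   34.64689787]
-1 -1 50 [[-237.9, -35.5], [-219.7, -24.8]]
-1 1 50 [[-237.6, 20.8], [-219.8, 34.4]]
1 -1 63 [[-167.1, -36.3], [-149.0, -24.7]]
1 1 62 [[-168.0, 20.1], [-148.8, 34.5]]
clips 136 [(-146.6, 10.0), (-146.6, 1.7), (-146.7, -6.5), (-147.6, 8.3), (-147.7, 0.1), (-147.7, -8.0), (-148.9, 6.9), (-149.0, -1.2), (-149.1, -9.4), (-150.3, 5.7), (-150.4, -2.5), (-150.4, -10.7), (-151.9, 4.5), (-151.9, -3.8), (-152.0, -12.0), (-153.4, 3.3), (-153.5, -5.0), (-235.1, 10.7), (-234.7, 1.8), (-234.6, -7.0), (-236.0, 9.1), (-236.2, 0.3), (-235.7, -8.5)]
door y [-78.20346857  76.42262229] z 0.019320566170834746
held 11180 0.33679865661684316
held tool xy [[-5.2, -44.0], [41.4, 45.6]] yaw 18.286011303758446
tilt [-0.01133345  0.00079162  0.3370555 ]
((494.32623291015625, 271.5745849609375), (47.26222610473633, 99.53569030761719), 18.223859786987305)
```

Emit:
step_hand(
  plan=[
    [[0.05, 0.007, -0.008, 0.03, 0, 0, 0], [0.05, 0.0135, -0.016, 0.07, 0, 0, 0], [0.05, 0.0135, -0.016, 0.12, 0, 0, 0], [0.05, 0.0135, -0.016, 0.16, 0, 0, 0], [0.05, 0.0135, -0.016, 0.2, 0, 0, 0], [0.05, 0.0135, -0.016, 0.22, 0, 0, 0], [0.05, 0.0135, -0.016, 0.22, 0, 0, 0], [0.05, 0.0135, -0.016, 0.22, 0, 0, 0]],
  ],
)

```text
clock: 12.7
eef_pos: [0.4839, 0.2876, 0.0976]
eef_rot: [0.987, 0.16, -0.0, -0.0]
ft_force: [-1.0, 0.2, 0.3]
finger_gap: 0.0618
grip_force: 30.0
```

Emit:
step_hand(
  plan=[
    [[0.05, 0, 0, 0, 0, 0, 0], [0.05, 0, 0, 0, 0, 0, 0], [0.05, 0, 0, 0, 0, 0, 0], [0.05, 0, 0, 0, 0, 0, 0]],
  ],
)

```text
clock: 13.1
eef_pos: [0.4839, 0.2878, 0.098]
eef_rot: [0.987, 0.16, 0.001, -0.0]
ft_force: [-0.2, -1.2, -0.1]
finger_gap: 0.0616
grip_force: 30.0
```

```bash
python3 look.py w7; python3 - <<'E'
from h import *
w=np.load('pics/w7.npz');P=cloud(w['d'],w);P[w['d']==0]=np.nan;z=P[...,2]
O=np.array([.6672,.3476]);a=np.radians(18.45);ex=np.array([np.cos(a),np.sin(a)]);ey=np.array([-ex[1],ex[0]])
e=(P[...,:2]-O)@np.c_[ex,ey]*1000
for lo,hi in((.034,.046),(.05,.066)):
  k=(abs(e[...,0]+150)<20)&(abs(e[...,1])<45)&(z>lo)&(z<hi);print(k.sum(),np.percentile(e[k],[2,98],axis=0).round(1).tolist() if k.any() else '')
k=(abs(e[...,0]+195)<70)&(abs(e[...,1])<55)&(z>.1)&(z<.13);print('held',k.sum(),np.percentile(e[k],[.5,99.5],axis=0).round(1).tolist())
E
```

```text
13.1 [0.4839 0.2878 0.098 ] [ 9.871e-01  1.601e-01  7.000e-04 -0.000e+00] cam [0.561 0.313 0.256] axis [-0.28 -0.09 -0.95]
z med 0.096 extent [ 0.31  0.04 -0.  ] [0.69 0.52 0.21]
316 [[-168.1, -36.0], [-150.9, 34.7]]
0 
held 15318 [[-233.9, -45.2], [-151.5, 45.8]]
```

Emit:
step_hand(
  plan=[
    [[0.05, 0, 0.002, 0.02, 0, 0, 0], [0.05, 0, 0.002, 0.035, 0, 0, 0], [0.05, 0, 0.002, 0.045, 0, 0, 0], [0.05, 0, 0.002, 0.052, 0, 0, 0], [0.05, 0, 0.002, 0.058, 0, 0, 0], [0.05, 0, 0.002, 0.058, 0, 0, 0], [0.05, 0, 0.002, 0.058, 0, 0, 0]],
  ],
)

```text
clock: 13.85
eef_pos: [0.4842, 0.2861, 0.0393]
eef_rot: [0.987, 0.16, 0.0, -0.0]
ft_force: [-0.1, -0.6, -0.6]
finger_gap: 0.0611
grip_force: 30.0
```

Emit:
step_hand(
  plan=[
    [[0.05, 0, 0, 0.003, 0, 0, 0], [0.05, 0, 0, 0.005, 0, 0, 0], [0.05, 0, 0, 0.005, 0, 0, 0]],
  ],
)

```text
clock: 14.15
eef_pos: [0.4848, 0.2866, 0.0354]
eef_rot: [0.987, 0.16, 0.001, -0.0]
ft_force: [-1.9, 0.4, 6.4]
finger_gap: 0.0617
grip_force: 30.0
```

Emit:
step_hand(
  plan=[
    [[0.05, 0, 0, 0.003, 0, 0, 0], [0.05, 0, 0, 0.004, 0, 0, 0], [0.05, 0, 0, 0.004, 0, 0, 0]],
  ],
)

```text
clock: 14.45
eef_pos: [0.4833, 0.2859, 0.0304]
eef_rot: [0.987, 0.161, -0.0, 0.0]
ft_force: [-2.1, 0.0, -0.4]
finger_gap: 0.0612
grip_force: 30.0
```

Emit:
step_hand(
  plan=[
    [[0.05, 0, 0, 0.002, 0, 0, 0], [0.05, 0, 0, 0.003, 0, 0, 0], [0.05, 0, 0, 0.003, 0, 0, 0]],
  ],
)

```text
clock: 14.75
eef_pos: [0.4846, 0.2863, 0.028]
eef_rot: [0.987, 0.16, 0.001, -0.0]
ft_force: [-1.7, -1.0, 7.4]
finger_gap: 0.0612
grip_force: 30.0
```

Emit:
step_hand(
  plan=[
    [[0.07, 0, 0, 0, 0, 0, 0], [0.076, 0, 0, 0, 0, 0, 0], [0.076, 0, 0, 0, 0, 0, 0], [0.076, 0, 0, -0.03, 0, 0, 0], [0.076, 0, 0, -0.07, 0, 0, 0], [0.0, 0, 0, -0.07, 0, 0, 0], [0.0, 0, 0, -0.07, 0, 0, 0], [0.0, 0, 0, -0.07, 0, 0, 0]],
  ],
)

```text
clock: 15.55
eef_pos: [0.4837, 0.2849, 0.0963]
eef_rot: [0.987, 0.16, -0.001, 0.0]
ft_force: [-0.7, -0.5, 0.4]
finger_gap: 0.0566
grip_force: 0.0
```

Emit:
step_hand(
  plan=[
    [[0.0, 0, 0, 0.0, 0, 0, 0], [0.0, 0, 0, 0.01, 0, 0, 0], [0.0, 0, 0, 0.03, 0, 0, 0], [0.0, 0, 0, 0.04, 0, 0, 0], [0.0, 0, 0, 0.045, 0, 0, 0], [0.0, 0, 0, 0.05, 0, 0, 0], [0.0, 0, 0, 0.053, 0, 0, 0], [0.0, 0, 0, 0.053, 0, 0, 0]],
  ],
)

```text
clock: 16.35
eef_pos: [0.4842, 0.2888, 0.0482]
eef_rot: [0.987, 0.161, 0.002, -0.001]
ft_force: [-8.6, -2.8, 29.9]
finger_gap: 0.0006
grip_force: 15.1
```

Emit:
step_hand(
  plan=[
    [[0.0, 0, 0, -0.02, 0, 0, 0], [0.0, 0, 0, -0.06, 0, 0, 0], [0.0, 0, 0, -0.11, 0, 0, 0], [0.0, 0, 0, -0.16, 0, 0, 0], [0.0, 0, 0, -0.21, 0, 0, 0], [0.0, 0, 0, -0.25, 0, 0, 0], [0.0, -0.02, 0, -0.27, 0, 0, 0], [0.0, -0.03, 0, -0.27, 0, 0, 0]],
  ],
)

```text
clock: 17.15
eef_pos: [0.4558, 0.2781, 0.3176]
eef_rot: [0.987, 0.161, 0.003, -0.001]
ft_force: [-0.0, -1.2, 0.2]
finger_gap: 0.0007
grip_force: 0.0
```

Emit:
step_hand(
  plan=[
    [[0.0, 0, 0, 0, 0, 0, 0], [0.0, 0, 0, 0, 0, 0, 0], [0.0, 0, 0, 0, 0, 0, 0]],
  ],
)

```text
clock: 17.45
eef_pos: [0.4558, 0.2757, 0.3129]
eef_rot: [0.987, 0.16, -0.001, 0.0]
ft_force: [0.7, 1.3, 0.7]
finger_gap: 0.0003
grip_force: 0.0
```

```bash
python3 look.py w8; python3 - <<'E'
from h import *
w=np.load('pics/w8.npz');P=cloud(w['d'],w);P[w['d']==0]=np.nan;z=P[...,2]
O=np.array([.6672,.3476]);a=np.radians(18.45);ex=np.array([np.cos(a),np.sin(a)]);ey=np.array([-ex[1],ex[0]])
e=(P[...,:2]-O)@np.c_[ex,ey]*1000
k=(abs(e[...,0]+194)<30)&(abs(e[...,1])<25)&(w['im'].max(2)<90)
A=np.c_[e[k]/1000+[.194,0],np.ones(k.sum())];print('felt plane',k.sum(),np.linalg.lstsq(A,z[k],rcond=None)[0],np.median(z[k]))
k=(abs(e[...,0]+194)<50)&(abs(e[...,1])<45)&(z>.043)&(z<.052);print(np.percentile(e[k],[.5,99.5],axis=0))
for s in(-150,-238):
    k2=(abs(e[...,0]-s)<15)&(abs(e[...,1])<14)&(z>.052)&(z<.07);print('clip',k2.sum(),np.percentile(e[k2],[2,50,98],axis=0).round(1).tolist() if k2.any() else '')
print('door z',np.median(z[(abs(e[...,0]+194)<60)&(abs(abs(e[...,1])-65)<8)]))
cv2.imwrite('pics/w8c.png',cv2.resize(w['im'][80:230,170:340],None,fx=4,fy=4,interpolation=2))
E
```

```text
17.45 [0.4558 0.2757 0.3129] [ 9.871e-01  1.599e-01 -9.000e-04  2.000e-04] cam [0.533 0.301 0.47 ] axis [-0.28 -0.1  -0.95]
z med 0.001 extent [-1.09 -1.28 -0.96] [0.77 1.24 0.42]
felt plane 23255 [-0.43212187 -0.00589338  0.38030334] 0.40179383010437486
[[-236.94955559  -32.40095323]
 [-153.13260494   28.62315897]]
clip 76 [[-151.8, -12.8], [-149.1, -2.2], [-146.7, 9.8]]
clip 85 [[-240.9, -12.0], [-237.9, -0.6], [-235.3, 10.8]]
door z 0.39409592150781364
```

View pics/w8c.png

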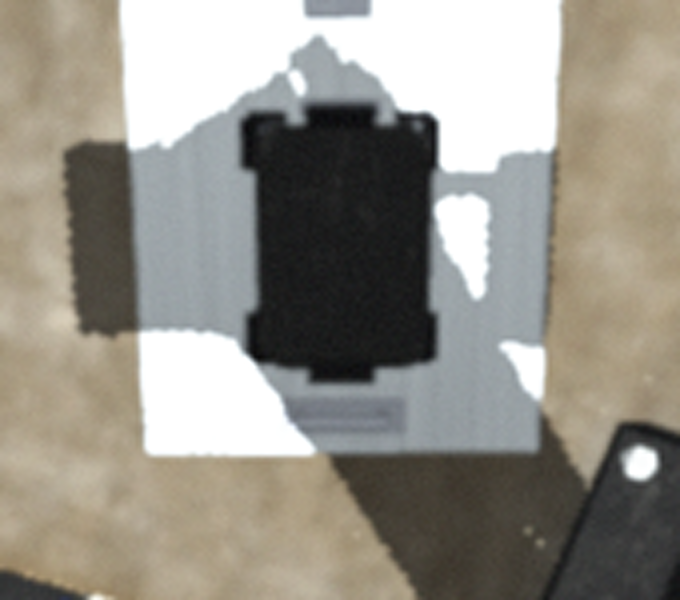

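The filter sits squarely in the cradle at crop (340,240), with a clip at each end at (340,115) and (340,372). One height and tilt check follows, excluding the gripper's own points.

```bash
python3 - <<'E'
from h import *
w=np.load('pics/w8.npz');P=cloud(w['d'],w);P[w['d']==0]=np.nan;z=P[...,2]
O=np.array([.6672,.3476]);a=np.radians(18.45);ex=np.array([np.cos(a),np.sin(a)]);ey=np.array([-ex[1],ex[0]])
e=(P[...,:2]-O)@np.c_[ex,ey]*1000
k=(abs(e[...,0]+194)<34)&(abs(e[...,1])<25)&(z<.07)
A=np.c_[e[k]/1000+[.194,0],np.ones(k.sum())];print('felt',k.sum(),np.linalg.lstsq(A,z[k],rcond=None)[0])
k=(abs(e[...,0]+194)<60)&(abs(abs(e[...,1])-60)<12)&(z<.07);A=np.c_[e[k]/1000+[.194,0],np.ones(k.sum())];print('door',np.linalg.lstsq(A,z[k],rcond=None)[0])
E
```

```text
felt 1702 [0.00374518 0.00056369 0.04748676]
door [ 0.00161512 -0.00049589  0.01930045]
```

Felt is 28.2 mm above the door face and level, and the clips are upright: the filter is home.

```bash
python3 -c "
from workcell import ctrl
print(ctrl.job_done())"
```

```text
the job is handed in; nothing more can be done
None
```

The job is handed in at about 17.5 s of the 56 s allowed: the door is down flat and the filter is felt side up and measures fully home and level, with both clips over its flange. The arm is clear, nothing touched the carburettor or tape as far as I could tell, and I have no verdict from the judge.

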